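# Shift the bench shaker into third

## Task

Get the bench shaker ready for its run by pushing its red-knobbed gear lever through the H-shaped gate: along the left lane to the cross channel, straight across to the right lane, then forward (away from the robot) fully home into the third slot, the one with three green dots, without dipping into the fourth slot on the way. Push the lever with the outside of the fingers only; never take the knob or its rod between them. Leave the things standing on and around the shaker where they are, and finish with the hand clear.

Things in the scene. Friction and masses are not known exactly. Their poses are not given: they have to be found in the camera images.
- shaker: Bench shaker, fixed to the table. Origin on the table under the gate's centre; x forward (away from the robot, yaw within 0.3 rad), y left, z up. White console x -85..85, y -130..130 mm, top 80 mm high; on it the aluminium gate plate, 132 (x) by 124 mm (y), top 96 mm high. Behind: a platform with a black mat, x 95..315 mm, top 112 mm high.
- gate_centre (a point): Centre of the H at the plate's top; axes as the shaker's. Two lanes along x, centred at y = +14 (left) and -14 mm (right), 16 mm wide, x -33..33 mm, joined only at x = 0 by a cross channel 16 mm wide with rounded corners. Slots: first left forward, second left back, third right forward, fourth right back, marked with 1 to 4 dots.
- slot3 (a point): Forward end of the third slot's lane at the plate's top, at (25, -14) mm from the gate's centre; its three dots are green, all others black.
- knob (a point): Centre of the red knob, 36 mm in diameter and 45 mm tall, on a 12 mm rod, 150 mm from the lever's pivot (20 mm above the table, under the gate's centre): 170 mm above the table upright, about 159 mm at the slots' ends. z points along the lever. Shaker x, y: (0, 30) mm at neutral in the left lane, (0, -30) at neutral in the right lane, (50, -28) home in the third slot.
- lever_cross (a joint): Sideways tilt of the lever, rad: -0.20 in the left lane (stop), +0.20 in the right lane (stop; the shaker's -y side). At the start it is in the left lane. No spring: friction (about 0.25 N m, some 2 N at the knob) keeps it where it is left.
- lever_fore (a joint): Fore-and-aft tilt, rad: 0 at the cross channel (the rod enters it from within about 0.04; the round corners help), +0.34 fully forward (stop, end of the first or third slot), -0.34 fully back (stop, second or fourth). Starts anywhere from -0.28 to 0.28. No spring, same friction.
- jar: Bystander: small amber jar, 30 mm in diameter, 36 mm tall, standing on the console's rear left corner (on its top, 80 mm high). Origin at its base.
- tape: Bystander: roll of clear tape, 84 mm across, 20 mm tall, lying on the platform. Origin at its base.
- cup: Bystander: white sample cup, 54 mm across, 30 mm tall, on the platform. Origin at its base.
- mailers: Bystander: stack of yellow padded mailers, 162 x 224 x 49 mm, on the table. Origin at its base.
- tub: Bystander: clear tub with capped tubes, 200 x 150 x 80 mm, on the table. Origin at its base.
- bottle: Bystander: white bottle with a blue cap, 56 mm in diameter, 120 mm tall, on the table. Origin at its base.
- gluestick: Bystander: glue stick, 27 mm in diameter, 94 mm tall, upright on the table. Origin at its base.

How it is judged:
By the outcome, as a careful person would: the job done as asked, in the order asked, and still so for the second after the job is handed in, with the robot touching nothing.
It also fails if it takes over 54 s, if anything falls off the work surface, if the arm or the gripper's body presses on something with over 40 N, if the wrist force passes 120 N, or if a joint passes its speed limit or range.

## Robot

A 6-joint arm with a two-finger parallel gripper is mounted at the origin on the work surface. World frame = base frame: x ahead of the robot, y to its left, z up, the work surface at z = 0. Lengths are in m, angles in rad, forces in N, time in s.
With the tool pointing down it reaches from about 0.2 to 0.875 m from the base axis. Payload 3.4 kg.
Tool frame: the origin (TCP) lies at the very end of the fingers, on their centre line; the grasp point (between the pads) lies 19 mm behind it; x points along the fingers, y is the direction in which the jaws open and shut, and the axes are right-handed (so a half turn about x gives the same grasp; the last joint's range is limited). The gripper opens to 94 mm and grips with 3 to 60 N. Pads are 16 mm wide; open, the fingers measure 119 mm over their backs; the gripper's body (75 mm by 177 mm) begins 78 mm behind the grasp point.
Start: joints at [-1.377, 0.276, 1.505, -0, 1.361, -0.121], TCP at [0.178, -0.547, 0.205] pointing down, gripper open.
Joint ranges: [-2.89, 2.89], [-0.75, 2.08], [0.22, 2.7], [-1.18, 4.32], [0.11, 2.71], [-2.7, 2.7]. Speed limits (rad/s): [2.57, 2.57, 3.14, 3.14, 3.14, 3.14].

## Interface

Orientations are given as a unit quaternion [x, y, z, w].
In Python, from plant import ctrl gives the robot as it stands.
- The arm moves only by the tool carry_out, never from a script. Its arguments are lists of equal length, an entry for each row: "gripper": the finger opening in m, from 0 to 0.094; "xyz": the shift along the tool's x, y, z in m, a list of three; "delta_rot": the turn, a rotation vector about the tool's x, y, z in degrees, a list of three. A call has 1 to 20 rows; each row shifts and turns the commanded pose from where the row before left it, along the tool's axes as they then stand; what a row does not reach is not made up. A row lasts 1/8 s, in which the tool goes at most 62.5 mm and 10.7 degrees, less where a joint would pass 70% of its speed; a pose out of reach is approached as far as the arm can. A call with a gripper value outside its range is refused whole. The fingers move at their own pace and stop on an object; "grip_force" is the grip in N (left out, the last holds). Time passes only in rows, so rows that do not move let the fingers close. It gives the time, the measured TCP pose, the force and the opening at its end, in the units of the state.
- ctrl.get_state(): the state, without advancing time (a new reading comes with each control period).
- ctrl.grab_frame(name): name is "scene" or "top" or "wrist"; returns a dict with "img" (400x640x3 uint8, red, green, blue), "z_map" (400x640 float32, m along the optical axis (not along the pixel's ray), 0 where there is no reading), "camera_matrix" (3x3 intrinsics, pixels), "R" (3x3) and "t" (3): a world point X has camera coordinates R X + t. Camera axes: x right, y down, z forward; pixel columns grow to the right and rows downward; lengths in m; the calibration is good to about 2 mm. A picture is of the moment at which its call begins.
- ctrl.job_done(): hands the job in, once; it reports no verdict.
The state is a dict: "time_s": time; "q": joint angles; "joint_velocities": joint speeds; "tau": joint torques, N m; "tool_pos": TCP position; "eef_rot": TCP orientation; "wrist_force": force on the tool from outside, world axes, zero at the start; "moment": the same for the moment, N m; "width": finger opening in m.
Only numpy, scipy, OpenCV 4.12 (cv2) and the standard library are available. Lean on these libraries where they do the work, as an engineer would, in place of code of your own. Each camera call takes 0.05 s, during which the arm holds its last target.

## Working session

There is one attempt and no reset: what is moved stays moved. The work goes in short steps, Python scripts to look and compute and a tool call to move; the robot and the scene stay as the last step left them, time stands still between calls to the robot, and variables do not carry over. Pictures are saved under pics/ and viewed, and the job is handed in when it is done.

Besides the shell and the picture viewer there is one more tool, called after ">>>" as name(argument=value, ...) on one line, values as JSON. carry_out: Moves the arm, as the interface text tells. Its arguments: {"type":"object","properties":{"gripper":{"type":"array","items":{"type":"number"}},"xyz":{"type":"array","items":{"type":"array","items":{"type":"number"}}},"delta_rot":{"type":"array","items":{"type":"array","items":{"type":"number"}}},"grip_force":{"type":"number"}},"required":["gripper","xyz","delta_rot"]}

```bash
mkdir -p pics; ls; cat > h.py <<'E'
import numpy as np,cv2,pickle
from plant import ctrl
def snap(n,tag):
    f=ctrl.grab_frame(n); cv2.imwrite(f'pics/{tag}.png',f['img'][:,:,::-1]); pickle.dump(f,open(f'pics/{tag}.pkl','wb')); return f
def load(tag): return pickle.load(open(f'pics/{tag}.pkl','rb'))
def px(f,u,v,z=None):
    K,R,t=[np.array(f[k],float) for k in('camera_matrix','R','t')]
    d=np.linalg.inv(K)@[u,v,1]
    if z is None: return R.T@(d*f['z_map'][int(v),int(u)]-t)
    c=-R.T@t; w=R.T@d; return c+w*(z-c[2])/w[2]
def proj(f,X):
    K,R,t=[np.array(f[k],float) for k in('camera_matrix','R','t')]
    p=K@(R@np.array(X)+t); return p[:2]/p[2]
def st():
    s=ctrl.get_state()
    for k in('time_s','q','tool_pos','eef_rot','wrist_force','width'): print(k,np.round(s[k],4))
    return s
E
python3 - <<'E'
from h import *
st()
snap('scene','s0');snap('top','t0')
E
```

```text
pics
time_s 0.0
q [-1.377   0.2766  1.5061  0.      1.3607 -0.121 ]
tool_pos [ 0.1779 -0.5462  0.2046]
eef_rot [-0.6983 -0.1115  0.6984 -0.1102]
wrist_force [0.437  0.7258 0.0339]
width 0.094
```

View pics/s0.png

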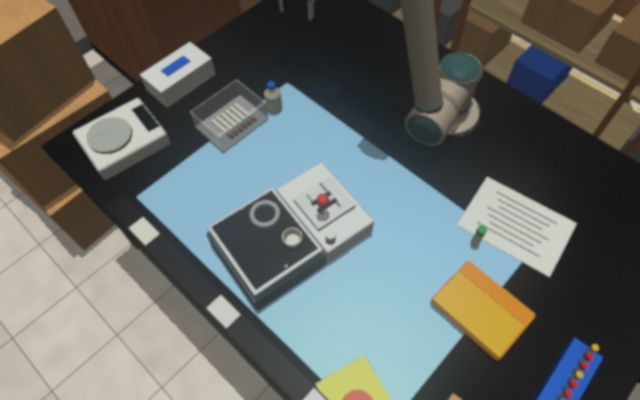

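View pics/t0.png

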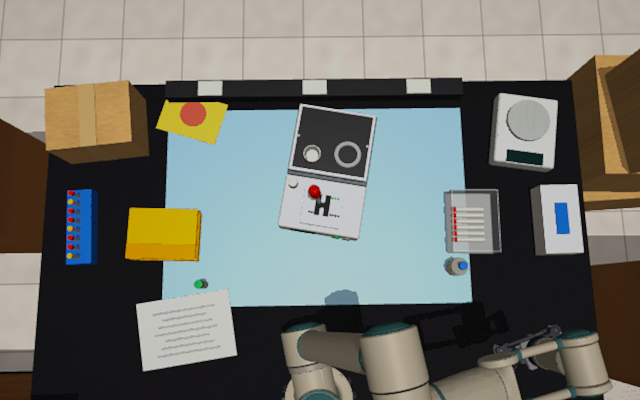

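```bash
python3 - <<'E'
from h import *
f=load('t0'); c=f['img'][165:250,265:385,::-1]; cv2.imwrite('pics/t0c.png',cv2.resize(c,None,fx=6.5,fy=6.5,interpolation=cv2.INTER_CUBIC))
print(f['camera_matrix'],-f['R'].T@f['t'])
hsv=cv2.cvtColor(f['img'],cv2.COLOR_RGB2HSV)
m=((hsv[...,0]<8)|(hsv[...,0]>172))&(hsv[...,1]>150)&(hsv[...,2]>60)
m[:, :290]=0;m[:,340:]=0;m[:180]=0;m[205:]=0
v,u=np.nonzero(m);print(u.mean(),v.mean(),u.min(),u.max(),v.min(),v.max())
P=np.array([px(f,a,b) for a,b in zip(u,v)]);print(P.mean(0),P.min(0),P.max(0))
E
```

```text
[[518.52777399   0.         321.95817323]
 [  0.         518.52777399 203.89561932]
 [  0.           0.           1.        ]] [0.32983514 0.00220608 1.70483083]
314.15384615384613 191.4957264957265 309 320 185 198
[0.62456535 0.00580117 0.19242042] [ 0.32983514 -0.0122725   0.07953407] [0.64686266 0.0214414  1.70483083]
```

View pics/t0c.png

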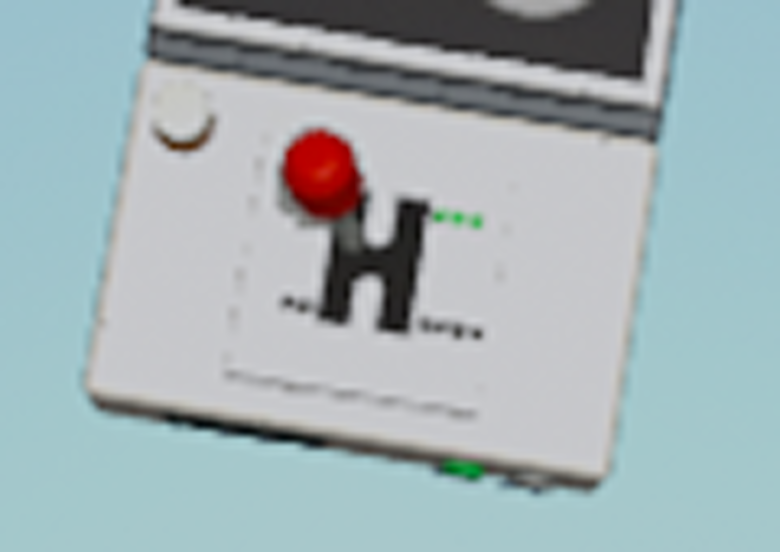

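```bash
cat >> h.py <<'E'
def S(p,pose):
    c,s=np.cos(pose[2]),np.sin(pose[2]); return np.array([pose[0]+c*p[0]-s*p[1],pose[1]+s*p[0]+c*p[1],p[2]])
E
python3 - <<'E'
from h import *
from scipy.optimize import least_squares
f=load('t0')
pts=[((145,60),(.085,.13,.08)),((656,147),(.085,-.13,.08)),((605,474),(-.085,-.13,.08)),((89,391),(-.085,.13,.08)),
((332,321),(-.033,.014,.096)),((395,331),(-.033,-.014,.096)),((415,200),(.033,-.014,.096)),((372,261),(0,0,.096))]
uv=np.array([[265+a/6.5,165+b/6.5] for (a,b),_ in pts])
r=lambda q:np.concatenate([proj(f,S(p,q))-u for u,(_,p) in zip(uv,pts)])
s=least_squares(r,[.57,0,-.15]);print(s.x,np.degrees(s.x[2]),np.round(r(s.x).reshape(-1,2),2))
pose=s.x
# knob: fit fore angle, left
# geometry: cross about? knob (0,30) neutral; forward
def knob(fo,cr):  # universal
    v=np.array([np.sin(fo)*np.cos(cr),-np.sin(cr),np.cos(fo)*np.cos(cr)]); return v*.15+[0,0,.02]
print(knob(.34,.2))
for fo in np.arange(.0,.35,.04): print(round(fo,2),knob(fo,-.2),S(knob(fo,-.2),pose),proj(f,S(knob(fo,-.2),pose)))
# depth points on knob
v,u=np.mgrid[184:200,308:322]
P=[px(f,a,b) for a,b in zip(u.ravel(),v.ravel())]
P=np.array([p for p in P if .15<p[2]<.25]);print(len(P),P.mean(0),P.max(0),P.min(0))
c=np.array([0,0,0])
for n,l in (('top','t0'),('scene','s0')): 
    ff=load(l);print(n,proj(ff,S(knob(.2,-.2),pose)),ff['t'])
E
```

```text
[ 0.59952246 -0.0196794  -0.17848839] -10.226631691610654 [[-0.49 -0.64]
 [ 0.97 -0.96]
 [ 0.82  1.  ]
 [-1.24  0.33]
 [ 0.36  0.22]
 [-0.52  0.13]
 [-0.22 -0.13]
 [ 0.32 -0.06]]
[ 0.04902593 -0.0298004   0.15859435]
0.0 [0.         0.0298004  0.16700999] [0.60481329 0.00964756 0.16700999] [313.05000862 199.59309534]
0.04 [0.00587883 0.0298004  0.16689239] [0.61059872 0.00860382 0.16689239] [313.37261208 197.70610101]
0.08 [0.01174826 0.0298004  0.16653981] [0.6163749  0.00756175 0.16653981] [313.69470307 195.83904367]
0.12 [0.01759889 0.0298004  0.16595278] [0.62213259 0.00652302 0.16595278] [314.01562701 193.99567443]
0.16 [0.02342137 0.0298004  0.16513227] [0.62786256 0.00548928 0.16513227] [314.33473559 192.17966669]
0.2 [0.02920638 0.0298004  0.16407957] [0.63355567 0.0044622  0.16407957] [314.65138879 190.39460477]
0.24 [0.03494466 0.0298004  0.16279638] [0.63920279 0.00344341 0.16279638] [314.96495688 188.64397312]
0.28 [0.04062704 0.0298004  0.16128475] [0.64479489 0.00243455 0.16128475] [315.27482239 186.93114624]
0.32 [0.04624443 0.0298004  0.15954709] [0.65032304 0.00143723 0.15954709] [315.58038192 185.25937913]
139 [0.62855992 0.00719571 0.18076993] [0.65057081 0.02446188 0.19441994] [ 0.61170602 -0.01170419  0.15331374]
top [314.65138879 190.39460477] [-0.00954964  0.61111363  1.62532864]
scene [321.39767948 202.37602261] [ 0.40702155 -0.30299168  1.78354558]
```

```bash
python3 - <<'E'
from h import *
from scipy.spatial.transform import Rotation as Ro
s=ctrl.get_state();M=Ro.from_quat(s['eef_rot']).as_matrix();print(M.round(3)); 
for k in (1,2): print(np.degrees(np.arctan2(M[1,k],M[0,k])))
f=load('t0')
for n,u,v in(('cup',312,153),('tape',347,154),('jar',293,183)): 
    p=px(f,u,v); d=p-[.5995,-.0197,0];c,q=np.cos(-.1785),np.sin(-.1785);print(n,p,c*d[0]+q*d[1],-q*d[0]+c*d[1])
E
```

```text
[[-0.     0.31  -0.951]
 [ 0.002 -0.951 -0.31 ]
 [-1.    -0.002 -0.   ]]
-71.96114526195834
-161.96116087499925
cup [0.76281808 0.01133104 0.11869764] 0.1552134638524437 0.05953570843685255
tape [ 0.759718   -0.09944152  0.11294208] 0.1718307127318769 -0.05002723497444053
jar [0.66655536 0.0717439  0.12047772] 0.049753728729098 0.10189688170288233
```

>>> carry_out(gripper=[0,0,0,0,0,0,0,0,0,0,0,0,0,0,0,0,0,0], xyz=[[-0.02,0,0],[-0.02,0,0],[-0.02,0,0],[0,-0.0445,-0.0275],[0,-0.0445,-0.0275],[0,-0.0445,-0.0275],[0,-0.0445,-0.0275],[0,-0.0445,-0.0275],[0,-0.0445,-0.0275],[0,-0.0445,-0.0275],[0,-0.0445,-0.0275],[0,-0.0445,-0.0275],[0,-0.0445,-0.0275],[0,-0.0445,-0.0275],[0,-0.0445,-0.0275],[0,-0.0445,-0.0275],[0,-0.0445,-0.0275],[0,0,0]], delta_rot=[[9.43,0,0],[9.43,0,0],[9.43,0,0],[0,0,0],[0,0,0],[0,0,0],[0,0,0],[0,0,0],[0,0,0],[0,0,0],[0,0,0],[0,0,0],[0,0,0],[0,0,0],[0,0,0],[0,0,0],[0,0,0],[0,0,0]], grip_force=10)

```text
time_s: 2.35
tool_pos: [0.6693, 0.0008, 0.2636]
eef_rot: [-0.704, 0.061, 0.705, 0.062]
wrist_force: [-0.6, -0.8, -0.6]
width: 0.0003
```

```bash
cat >> h.py <<'E'
POSE=np.array([.5995,-.0197,-.1785])
def sh(p):
    d=np.array(p,float)-[POSE[0],POSE[1],0];c,q=np.cos(POSE[2]),np.sin(POSE[2]);return np.array([c*d[0]+q*d[1],-q*d[0]+c*d[1],d[2]])*1000
def tool():
    from scipy.spatial.transform import Rotation as Ro
    s=ctrl.get_state();M=Ro.from_quat(s['eef_rot']).as_matrix()
    print('t',round(s['time_s'],2),'tcp shaker mm',sh(s['tool_pos']).round(1),'yaw y-axis',np.degrees(np.arctan2(M[1,1],M[0,1])).round(2),'F',np.round(s['wrist_force'],1),'w',s['width'],'x',M[:,0].round(3))
E
python3 - <<'E'
from h import *
tool();snap('wrist','w1');snap('scene','s1');snap('top','t1')
E
```

```text
t 2.35 tcp shaker mm [ 65.   32.5 263.6] yaw y-axis -100.02 F [-0.6 -0.8 -0.6] w 0.00025146563835520185 x [-0.002  0.001 -1.   ]
```

View pics/w1.png

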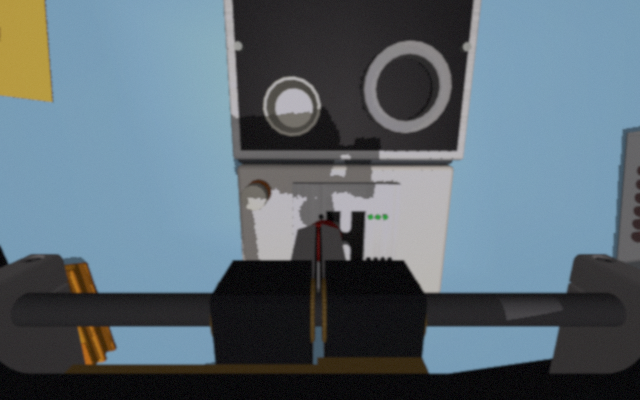

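```bash
python3 - <<'E'
from h import *
a=load('s1')['img'][150:270,200:400,::-1];b=load('t1')['img'][150:270,240:440,::-1]
cv2.imwrite('pics/st1.png',np.vstack([cv2.resize(x,(500,300),interpolation=2) for x in (a,b)]))
f=load('w1'); print(-f['R'].T@f['t'])
E
```

```text
[ 0.73737052 -0.01135829  0.44362545]
```

View pics/st1.png

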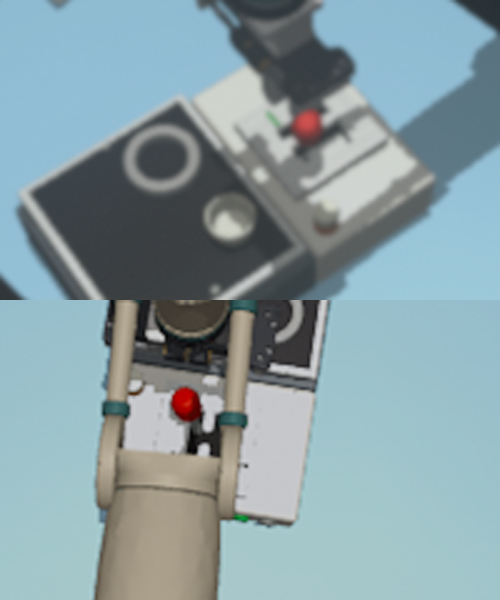

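```bash
python3 - <<'E'
from h import *
f=load('w1')
cv2.imwrite('pics/w1c.png',cv2.resize(f['img'][140:270,220:480,::-1],None,fx=3,fy=3,interpolation=2))
for p in [(.085,.13,.08),(.085,-.13,.08),(.033,-.006,.096),(.033,-.022,.096),(.033,.006,.096),(.066,.062,.096),(.066,-.062,.096),(-.033,-.014,.096)]:
    u=proj(f,S(p,POSE)); print(p,u.round(1),((u-[220,140])*3).round())
E
```

```text
(0.085, 0.13, 0.08) [235.9 165.4] [48. 76.]
(0.085, -0.13, 0.08) [456.1 166.2] [708.  79.]
(0.033, -0.006, 0.096) [351.1 211.9] [393. 216.]
(0.033, -0.022, 0.096) [364.8 212. ] [434. 216.]
(0.033, 0.006, 0.096) [340.9 211.9] [363. 216.]
(0.066, 0.062, 0.096) [292.6 184. ] [218. 132.]
(0.066, -0.062, 0.096) [400.9 184.4] [543. 133.]
(-0.033, -0.014, 0.096) [356.1 263.8] [408. 371.]
```

View pics/w1c.png

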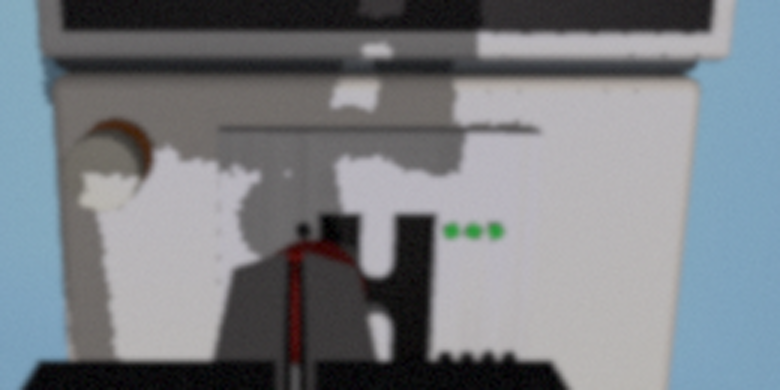

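>>> carry_out(gripper=[0,0,0,0,0,0,0,0,0,0,0,0], xyz=[[0.036,0.001,0],[0.036,0.001,0],[0.036,0.001,0],[0,0,0.005],[0,0,0.005],[0,0,0.005],[0,0,0.005],[0,0,0.004],[0,0,0.004],[0,0,0.003],[0,0,0.002],[0,0,0]], delta_rot=[[0,0,0],[0,0,0],[0,0,0],[0,0,0],[0,0,0],[0,0,0],[0,0,0],[0,0,0],[0,0,0],[0,0,0],[0,0,0],[0,0,0]])

```text
time_s: 4.0
tool_pos: [0.6345, 0.0008, 0.1573]
eef_rot: [-0.704, 0.063, 0.704, 0.063]
wrist_force: [-0.1, -0.4, 0.4]
width: 0.0006
```

```bash
cat >> h.py <<'E'
def look(i):
    tool();snap('scene',f's{i}');snap('top',f't{i}');snap('wrist',f'w{i}')
    a=load(f's{i}')['img'][160:250,260:390,::-1];b=load(f't{i}')['img'][165:245,265:385,::-1];c=load(f'w{i}')['img'][140:270,220:480,::-1]
    cv2.imwrite(f'pics/c{i}.png',np.hstack([np.vstack([cv2.resize(a,(390,270),interpolation=2),cv2.resize(b,(390,260),interpolation=2)]),np.vstack([cv2.resize(c,(400,200),interpolation=2),np.zeros((330,400,3),np.uint8)])]))
E
python3 -c "
from h import *
look(2)"
```

```text
t 4.0 tcp shaker mm [ 30.8  26.4 157.3] yaw y-axis -100.25 F [-0.1 -0.4  0.4] w 0.0005597476370088932 x [-0.001  0.    -1.   ]
```

View pics/c2.png

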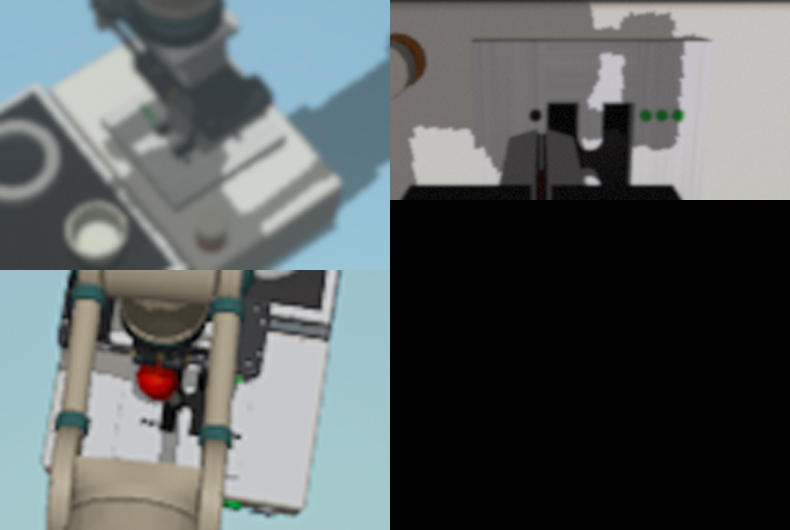

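```bash
cat >> h.py <<'E'
def red(tag):
    f=load(tag);hsv=cv2.cvtColor(f['img'],cv2.COLOR_RGB2HSV)
    m=((hsv[...,0]<8)|(hsv[...,0]>172))&(hsv[...,1]>140)&(hsv[...,2]>50)
    n=np.zeros_like(m);n[175:220,295:345]=m[175:220,295:345]
    v,u=np.nonzero(n);print(tag,len(u),'u',u.min(),u.max(),'v',v.min(),v.max(),'mean',u.mean().round(1),v.mean().round(1))
    return n
def knob(fo,cr):
    return np.array([np.sin(fo)*np.cos(cr),-np.sin(cr),np.cos(fo)*np.cos(cr)])*.15+[0,0,.02]
E
python3 - <<'E'
from h import *
for t in('t0','t1','t2'): 
    n=red(t)
    print(n[184:210].sum(1))
f=load('t2')
for fo in (-.08,-.04,0,.04,.08):print(fo,proj(f,S(knob(fo,-.2),POSE)))
E
```

```text
t0 120 u 309 320 v 185 198 mean 314.2 191.6
[ 0  2  6  9 10 10 11 11 11 11 10 11  9  7  2  0  0  0  0  0  0  0  0  0
  0  0]
t1 122 u 309 320 v 185 197 mean 314.1 191.3
[ 0  4  8  9 10 10 11 11 11 11 10 11  9  7  0  0  0  0  0  0  0  0  0  0
  0  0]
t2 112 u 307 319 v 194 204 mean 313.0 198.8
[ 0  0  0  0  0  0  0  0  0  0  7 10 11 12 13 13 12 11 10  8  5  0  0  0
  0  0]
-0.08 [312.41281156 203.41871761]
-0.04 [312.73448224 201.50335046]
0 [313.05695872 199.60023164]
0.04 [313.37958033 197.71323178]
0.08 [313.70168838 195.8461679 ]
```

>>> carry_out(gripper=[0,0,0,0,0,0,0,0,0,0], xyz=[[0,0,0.002],[0,0,0.002],[0,0,0],[0,0,-0.008],[0,0,-0.008],[0,-0.025,0],[0,-0.025,0],[0,0,0.021],[0,0,0.021],[0,0,0]], delta_rot=[[0,0,0],[0,0,0],[0,0,0],[0,0,0],[0,0,0],[0,0,0],[0,0,0],[0,0,0],[0,0,0],[0,0,0]])

```text
time_s: 5.4
tool_pos: [0.6132, 0.0555, 0.1573]
eef_rot: [-0.704, 0.063, 0.705, 0.063]
wrist_force: [-0.5, -0.1, 0.0]
width: 0.0004
```

```bash
python3 -c "
from h import *
look(3);red('t3')"
```

```text
t 5.4 tcp shaker mm [  0.2  76.4 157.3] yaw y-axis -100.22 F [-0.5 -0.1  0. ] w 0.0003840338314842629 x [-0.001 -0.    -1.   ]Traceback (most recent call last):
  File "<string>", line 3, in <module>
    look(3);red('t3')
            ~~~^^^^^^
  File "h.py", line 35, in red
    v,u=np.nonzero(n);print(tag,len(u),'u',u.min(),u.max(),'v',v.min(),v.max(),'mean',u.mean().round(1),v.mean().round(1))
                                           ~~~~~^^
    return umr_minimum(a, axis, None, out, keepdims, initial, where)
ValueError: zero-size array to reduction operation minimum which has no identity
```

View pics/c3.png

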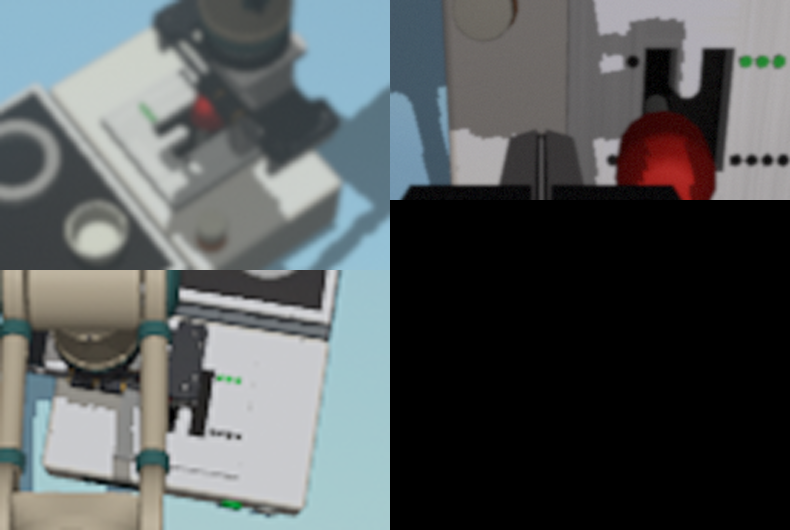

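```bash
python3 - <<'E'
from h import *
f=load('w3')
im=f['img'][150:290,340:480,::-1].copy();im=cv2.resize(im,None,fx=4,fy=4,interpolation=2)
print(im.shape)
for fo,col in((-.05,(255,0,0)),(0,(0,255,0)),(.05,(0,255,255))):
    pc=S(knob(fo,-.2),POSE);b=np.array([POSE[0],POSE[1],.02]);r=(pc-b)/.15
    top=proj(f,pc)
    pts=[proj(f,b+r*l) for l in (.08,.12)]
    g=[tuple(((p-[340,150])*4).astype(int).tolist()) for p in pts]
    cv2.line(im,g[0],g[1],col,1); cv2.circle(im,tuple(((top-[340,150])*4).astype(int).tolist()),4,col,-1);print(fo,g,(top-[340,150])*4)
cv2.imwrite('pics/w3c.png',im)
E
```

```text
(560, 560, 3)
-0.05 [(210, 273), (217, 352)] [224.1393078  432.79923048]
0 [(212, 255), (219, 320)] [227.4041245  387.30671703]
0.05 [(213, 236), (221, 287)] [230.11140761 339.96353274]
```

View pics/w3c.png

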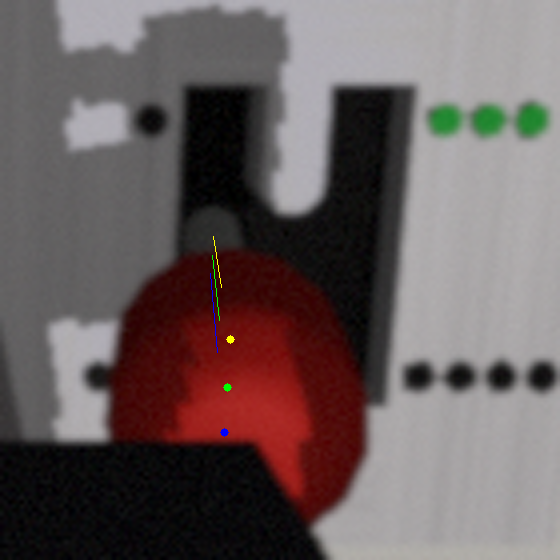

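>>> carry_out(gripper=[0,0,0,0,0,0,0,0,0,0], xyz=[[0,0.013,0],[0,0.008,0],[0,0.008,0],[0,0.008,0],[0,0.008,0],[0,0.008,0],[0,0.008,0],[0,0.008,0],[0,0.004,0],[0,0,0]], delta_rot=[[0,0,0],[0,0,0],[0,0,0],[0,0,0],[0,0,0],[0,0,0],[0,0,0],[0,0,0],[0,0,0],[0,0,0]])

```text
time_s: 6.8
tool_pos: [0.601, -0.0172, 0.1572]
eef_rot: [-0.704, 0.064, 0.704, 0.063]
wrist_force: [0.4, 1.0, 0.6]
width: 0.0004
```

```bash
python3 -c "
from h import *
look(4)"
```

```text
t 6.8 tcp shaker mm [  1.    2.7 157.2] yaw y-axis -100.28 F [0.4 1.  0.6] w 0.00038200554800748497 x [-0.    -0.001 -1.   ]
```

View pics/c4.png

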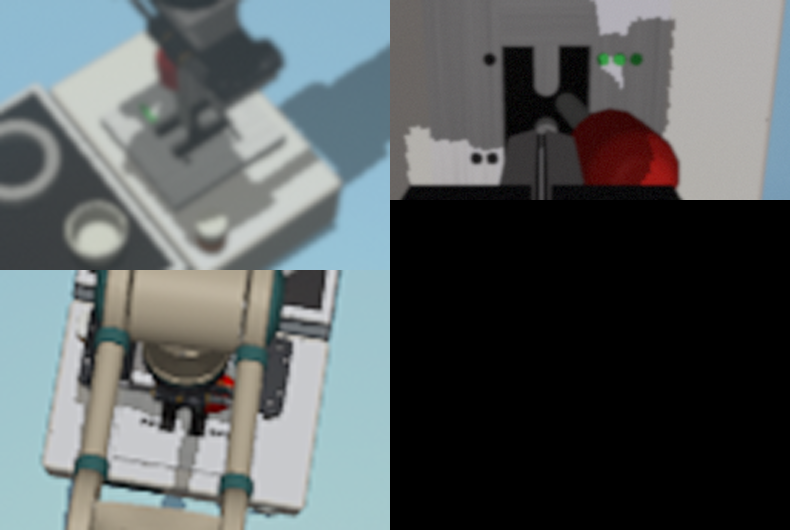

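>>> carry_out(gripper=[0,0,0], xyz=[[0,0.002,0],[0,0.001,0],[0,0,0]], delta_rot=[[0,0,0],[0,0,0],[0,0,0]])

```text
time_s: 7.32
tool_pos: [0.6005, -0.0194, 0.1573]
eef_rot: [-0.704, 0.063, 0.704, 0.063]
wrist_force: [0.9, 0.5, -0.6]
width: 0.0004
```

```bash
python3 -c "
from h import *
tool()"
```

```text
t 7.33 tcp shaker mm [  0.9   0.5 157.3] yaw y-axis -100.25 F [ 0.9  0.5 -0.6] w 0.00043641475716770786 x [-0.  0. -1.]
```

>>> carry_out(gripper=[0,0,0,0,0,0,0], xyz=[[0,-0.01,0],[0,-0.01,0],[0,0,0.0225],[0,0,0.0225],[0,0.025,0],[0,0.025,0],[0,0,0]], delta_rot=[[0,0,0],[0,0,0],[0,0,0],[0,0,0],[0,0,0],[0,0,0],[0,0,0]])

```text
time_s: 8.2
tool_pos: [0.551, -0.0418, 0.1576]
eef_rot: [0.704, -0.064, -0.704, -0.063]
wrist_force: [-0.5, 0.1, -0.1]
width: 0.0005
```

```bash
python3 -c "
from h import *
look(5)"
```

```text
t 8.2 tcp shaker mm [-43.9 -30.3 157.6] yaw y-axis -100.34 F [-0.5  0.1 -0.1] w 0.0004994600646411594 x [ 0.    -0.001 -1.   ]
```

View pics/c5.png

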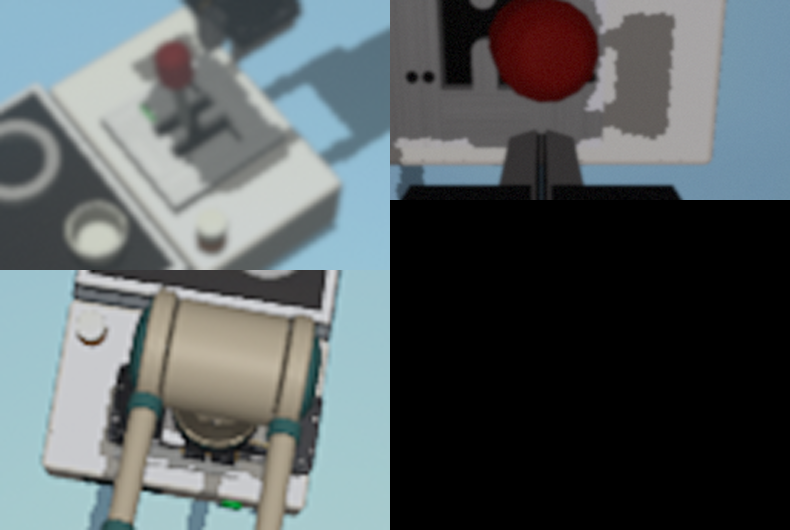

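>>> carry_out(gripper=[0,0,0,0,0,0,0,0,0,0], xyz=[[0.006,0,-0.01],[0,0,-0.008],[0,0,-0.008],[0,0,-0.008],[0,0,-0.008],[0,0,-0.008],[0,0,-0.004],[0,0,-0.004],[0,0,-0.002],[0,0,0]], delta_rot=[[0,0,0],[0,0,0],[0,0,0],[0,0,0],[0,0,0],[0,0,0],[0,0,0],[0,0,0],[0,0,0],[0,0,0]])

```text
time_s: 9.6
tool_pos: [0.6102, -0.052, 0.1515]
eef_rot: [0.704, -0.063, -0.704, -0.063]
wrist_force: [-1.8, -0.1, -0.7]
width: 0.0003
```

```bash
python3 -c "
from h import *
look(6)"
```

```text
t 9.6 tcp shaker mm [ 16.3 -29.9 151.5] yaw y-axis -100.25 F [-1.8 -0.1 -0.7] w 0.000326920248634231 x [ 0. -0. -1.]
```

View pics/c6.png

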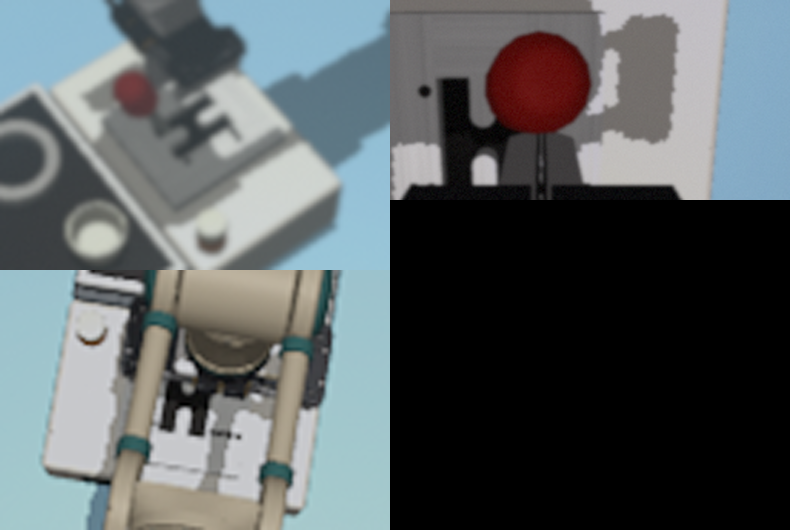

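Force is only friction so far; I'll push on in small steps to the stop.

>>> carry_out(gripper=[0,0,0,0,0], xyz=[[0,0,-0.0015],[0,0,-0.0015],[0,0,-0.0015],[0,0,-0.0005],[0,0,0]], delta_rot=[[0,0,0],[0,0,0],[0,0,0],[0,0,0],[0,0,0]])

```text
time_s: 10.38
tool_pos: [0.615, -0.0527, 0.1514]
eef_rot: [0.704, -0.063, -0.704, -0.063]
wrist_force: [-1.3, -0.6, -0.8]
width: 0.0006
```

```bash
python3 -c "
from h import *
tool()"
```

```text
t 10.38 tcp shaker mm [ 21.1 -29.7 151.4] yaw y-axis -100.25 F [-1.3 -0.6 -0.8] w 0.0005857307620269257 x [-0. -0. -1.]
```

>>> carry_out(gripper=[0,0,0,0], xyz=[[0,0,-0.001],[0,0,-0.001],[0,0,-0.001],[0,0,0]], delta_rot=[[0,0,0],[0,0,0],[0,0,0],[0,0,0]])

```text
time_s: 10.88
tool_pos: [0.6172, -0.053, 0.1511]
eef_rot: [-0.704, 0.063, 0.705, 0.063]
wrist_force: [-3.2, 0.7, -1.1]
width: 0.0005
```

```bash
python3 -c "
from h import *
tool()"
```

```text
t 10.88 tcp shaker mm [ 23.4 -29.7 151.1] yaw y-axis -100.25 F [-3.2  0.7 -1.1] w 0.0004741636230623665 x [-0.002  0.    -1.   ]
```

>>> carry_out(gripper=[0,0,0,0], xyz=[[0,0,-0.001],[0,0,-0.001],[0,0,-0.001],[0,0,0]], delta_rot=[[0,0,0],[0,0,0],[0,0,0],[0,0,0]])

```text
time_s: 11.38
tool_pos: [0.6192, -0.0533, 0.1508]
eef_rot: [-0.703, 0.063, 0.706, 0.063]
wrist_force: [-5.9, 0.1, -1.2]
width: 0.0003
```

```bash
python3 -c "
from h import *
look(7)"
```

```text
t 11.38 tcp shaker mm [ 25.4 -29.6 150.8] yaw y-axis -100.25 F [-5.9  0.1 -1.2] w 0.00027065749619332123 x [-0.004  0.001 -1.   ]
```

View pics/c7.png

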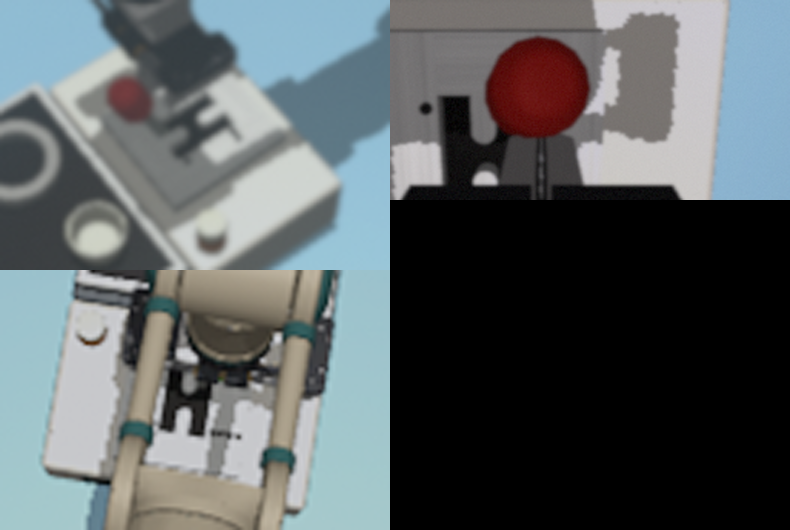

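>>> carry_out(gripper=[0,0,0,0,0], xyz=[[0,0,-0.001],[0,0,-0.001],[0,0,-0.001],[0,0,-0.001],[0,0,0]], delta_rot=[[0,0,0],[0,0,0],[0,0,0],[0,0,0],[0,0,0]])

```text
time_s: 12.15
tool_pos: [0.6214, -0.0536, 0.1503]
eef_rot: [-0.701, 0.063, 0.707, 0.063]
wrist_force: [-8.8, 1.5, -0.4]
width: 0.0006
```

```bash
python3 -c "
from h import *
look(8);f=load('w8');
for fo in (.26,.3,.34,.38): print(fo,proj(f,S(knob(fo,.2),POSE)))
cv2.imwrite('pics/w8c.png',cv2.resize(f['img'][130:270,220:480,::-1],None,fx=3,fy=3,interpolation=2))"
```

```text
t 12.15 tcp shaker mm [ 27.6 -29.5 150.3] yaw y-axis -100.24 F [-8.8  1.5 -0.4] w 0.0006265766403716352 x [-0.008  0.001 -1.   ]
0.26 [318.71900701 228.50296804]
0.3 [318.71626712 218.25737565]
0.34 [318.71288065 208.04186162]
0.38 [318.70887082 197.9126951 ]
```

View pics/w8c.png

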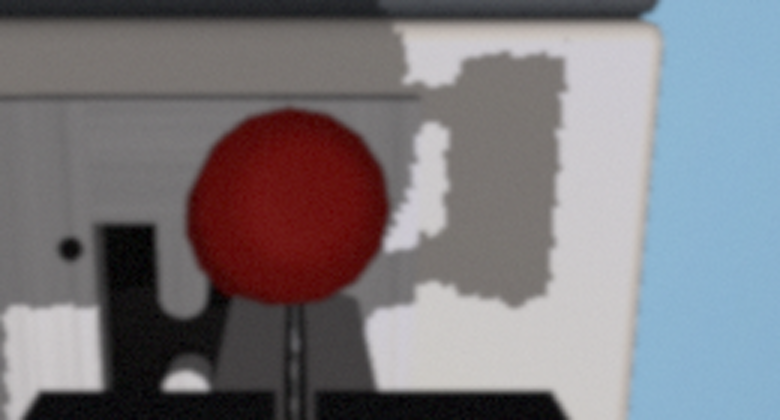

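```bash
python3 - <<'E'
from h import *
for i in (5,6,7,8):
    f=load(f'w{i}');hsv=cv2.cvtColor(f['img'],cv2.COLOR_RGB2HSV)
    m=((hsv[...,0]<8)|(hsv[...,0]>172))&(hsv[...,1]>140)&(hsv[...,2]>40)
    m=m.astype(np.uint8); n,l,s,c=cv2.connectedComponentsWithStats(m);k=1+np.argmax(s[1:,4])
    x,y,w,h,a=s[k]; u,v=x+w/2,y+h/2
    g=f['img'][:,280:300].mean((1,2))
    e=140+np.argmin(np.diff(f['img'][140:200,290:310].mean((1,2))))
    print(i,'knob c',u,v,'size',w,h,'world at z.16',sh(px(f,u,v,.16)).round(1),'plate edge model',proj(f,S((.066,0,.096),POSE)).round(1),'meas',e)
E
```

```text
5 knob c 320.0 171.5 size 70 69 world at z.16 [ -2.1 -30.1 160. ] plate edge model [278.3  65.5] meas 191
6 knob c 316.5 194.0 size 67 66 world at z.16 [ 46.  -28.9 160. ] plate edge model [278.7 149.5] meas 162
7 knob c 316.0 197.5 size 66 65 world at z.16 [ 53.3 -28.3 160. ] plate edge model [279.3 161.4] meas 158
8 knob c 316.0 199.5 size 66 65 world at z.16 [ 54.5 -28.3 160. ] plate edge model [279.4 164. ] meas 160
```

>>> carry_out(gripper=[0,0,0,0,0,0,0,0,0,0,0], xyz=[[0,0,0.005],[0,0,0.015],[0,0,0.02],[-0.05,0,0.02],[-0.05,0,0.02],[-0.03,0.05,0],[0,0.055,0],[0,0.055,0],[0,0.055,0.02],[0,0.055,0.02],[0,0,0]], delta_rot=[[0,0,0],[0,0,0],[0,0,0],[0,0,0],[0,0,0],[0,0,0],[0,0,0],[0,0,0],[0,0,0],[0,0,0],[0,0,0]])

```text
time_s: 13.68
tool_pos: [0.4578, -0.303, 0.2824]
eef_rot: [0.705, -0.067, -0.703, -0.064]
wrist_force: [-0.1, -0.5, 0.2]
width: 0.0005
```

```bash
python3 - <<'E'
from h import *
look(9);n=red('t9');f=load('t9')
for fo in (.26,.3,.34): print(fo,proj(f,S(knob(fo,.2),POSE)))
cv2.imwrite('pics/t9c.png',np.vstack([cv2.resize(f['img'][95:250,260:390,::-1],(480,572),interpolation=2)]))
E
```

```text
t 13.68 tcp shaker mm [ -89.1 -304.   282.4] yaw y-axis -100.6 F [-0.1 -0.5  0.2] w 0.0005157440716473306 x [ 0.003 -0.004 -1.   ]
t9 130 u 328 339 v 180 193 mean 333.6 186.5
0.26 [334.51938244 190.95876359]
0.3 [334.7960273  189.25980015]
0.34 [335.06559476 187.60310424]
```

View pics/t9c.png

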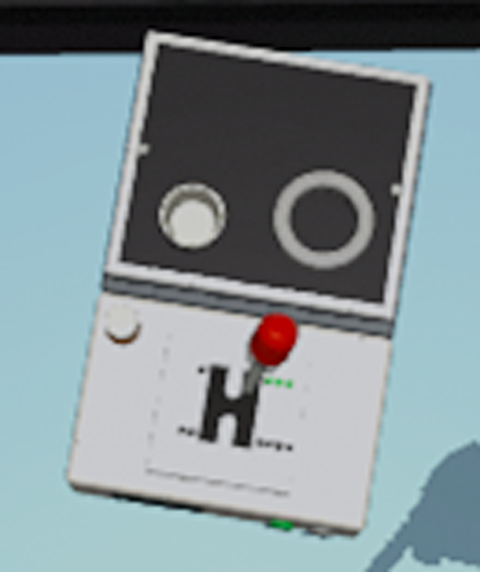

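View pics/s9.png

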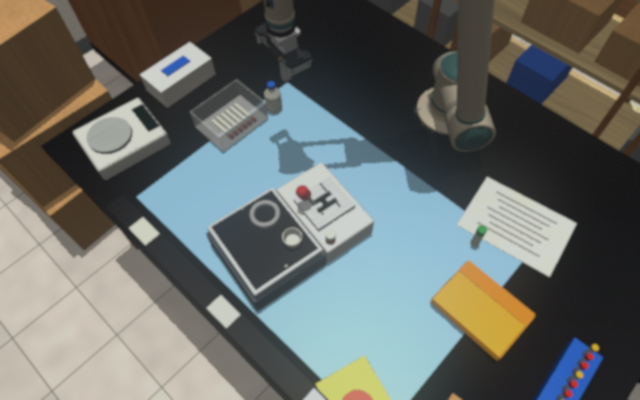

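```bash
python3 -c "
from h import *
ctrl.job_done();tool()"
```

```text
the job is handed in; nothing more can be done
the job is handed in; nothing more can be done
```

The gear lever is home in the third slot, the hand is clear, and the job is handed in at about 13.7 s of the 54 s allowed.

**What I did:** With the fingers closed the whole time, I pushed the knob back along the left lane to neutral, then across to the right lane. I then pushed it forward to the stop, where the force rose steadily to about 9 N. The knob was never pulled back once it was in the right lane, so it stayed out of the fourth slot. The hand then backed off and ended about 0.3 m to the right of the shaker.

**Last checks:**
- **Lever position:** In the top view the knob's centre was at pixel (333.6, 186.5). The model puts it at (335.1, 187.6) for the lever fully forward at 0.34 rad. That is within calibration error and on the home side.
- **Other objects:** By eye in the last pictures, the jar, cup, tape, tub, bottle, glue stick and mailers all stand where they were.
- **Forces:** The highest wrist force I read was about 9 N, and it was near zero at the end.

**Disagreement:** While pushing, the wrist camera put the knob at about 54 mm forward, against 50 mm expected at home. It also showed the plate's edge about 4 pixels (3–4 mm) off the model; corrected for that, it comes to about 51 mm.

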